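Refit the mist-valve knob in the cheese cellar and hold the valve pressed

TASK

The black knob has come off the mist valve on the grey humidifier control box. Pick it up, turn it so that the flat in its bore matches the flat on the valve's D-shaped stem, push it onto the stem until it seats fully, then press on until you feel the valve's stop, without turning the valve's arrow from its setting and without disturbing the cheese wheel, the jar or the brush. Mist only flows while the valve is pressed: finish holding the knob, still pressed down to the stop, and do not let go.

Things in the scene. Friction and masses are not known exactly. Their poses are not given: they have to be found in the camera images.
- knob: Loose black plastic knob, 60 g, 48 mm high, standing on the bench, bore down. Origin: centre of the underside, z up. Fluted round hub 40 mm across, 0 to 26 mm high; on it a grip bar 40 mm long (along x), 14 mm wide (y), from 26 to 48 mm high. A wedge-shaped pointer tab sticks out of the hub at +x, to 31 mm from the axis (2 to 12 mm high).
- knob_bore (a point): Mouth of the D-shaped bore in the knob's underside (same point and axes as the knob's origin). Bore 18 mm across, 20 mm deep, closed on top; its flat is on the +x side, the pointer tab's side, 5 mm from the axis. It has 1 mm clearance all round on the stem.
- stem_seat (a point): Centre of the round brass shoulder (24 mm across) at the foot of the D-shaped stem, 106 mm above the bench when unpressed; sinks when pressed. The stem rises 18 mm above it, 16 mm across, top 3 mm tapered by 1.8 mm; its flat faces +x, 4 mm from the axis, the way the arrow plate points. Knob home: its underside on this shoulder, its pointer tab over the arrow.
- stem (a joint): How far the valve stem is pressed down (m): 0 at rest, 0.008 at its stop. A spring resists with 6 N at the start and 10 N at the stop, and returns it when let go.
- spindle (a joint): Setting of the valve (rad): turn of stem and arrow about the vertical relative to the control box (0: the flat faces the box's +x), counter-clockwise from above positive, limits -1.3 and 1.3. Stiff (about 0.3 Nm); it stays where it is set and should be left there.
- arrow_tip (a point): Tip of the flat dark steel arrow plate that turns with the stem (but does not sink): 36 mm from the stem's axis, 5 mm above the panel, on the side the flat faces.
- control_box: Grey painted control box with an aluminium panel on top, fixed to the bench, 130 (x) x 160 (y) x 90 mm high; origin at the centre of its underside, the valve stands at the centre of the panel. A narrow dark window is on its -x side, a brass pipe fitting and a black gland on its +x side.
- cheese: Bystander: cheese wheel, 136 mm across, 70 mm high, 1 kg; origin at the centre of its underside.
- jar: Bystander: small amber jar with a steel cap, 44 mm across, 70 mm high; origin at the centre of its underside.
- brush: Bystander: flat hand brush with a wooden handle, 200 mm long, lying flat; handle to its -x; origin under its middle.

How it is judged:
By the outcome, as a careful person would: the job done as asked, in the order asked, and still so for the second after the job is handed in, while the arm keeps its last pose, push and grip.
It also fails if it takes over 42 s, if anything falls off the work surface, if the arm or the gripper's body presses on something with over 40 N, if the wrist force passes 120 N, or if a joint passes its speed limit or range.

ROBOT

A 7-joint arm with a two-finger parallel gripper is mounted at the origin on the work surface. World frame = base frame: x ahead of the robot, y to its left, z up, the work surface at z = 0. Lengths are in m, angles in rad, forces in N, time in s.
With the tool pointing down it reaches from about 0.425 to 0.925 m from the base axis. Payload 6.8 kg.
Tool frame: the origin (TCP) lies on the centre line of the jaws, within the pads' length; the fingertips stand env.finger_overhang ahead of it and the grasp point (between the pads) lies 6 mm ahead of it (env.finger_overhang is the distance from the TCP to the fingertips, in m); y points along the fingers, z is the direction in which the jaws open and shut, and the axes are right-handed (so a half turn about y gives the same grasp; the last joint's range is limited). The gripper opens to 85 mm and grips with 20 to 120 N. Pads are 22 mm wide; open, the fingers measure 114 mm over their backs; the gripper's body (76 mm by 85 mm) begins 54 mm behind the grasp point. The pads swing forward as they close: fully open they stand 13 mm farther back than shut.
Start: joints at [-1.384, 0.477, 0.022, 1.555, -0.011, 1.109, -0.083], TCP at [0.196, 0.646, 0.222] pointing down, gripper open.
Joint ranges: [-2.96, 2.96], [-0.34, 2.1], [-1.41, 1.46], [0.24, 2.44], [-1.37, 4.51], [0.17, 1.92], [-2.96, 2.96]. Speed limits (rad/s): [2.39, 2.39, 3.14, 3.14, 3.14, 3.14, 3.14].

INTERFACE

Orientations are given as a rotation vector (axis times angle).
In Python, from rig import env gives the robot as it stands. The module is installed in compiled form; this text tells all that it offers.
- The arm moves only by the tool play_rows, never from a script. Its argument "plan" is a list of rows, each a list of 7 numbers: the turn, a rotation vector about the tool's x, y, z in degrees, then the shift along the tool's x, y, z in m, then the finger opening in m, from 0 to 0.0854. A call has 1 to 20 rows; each row shifts and turns the commanded pose from where the row before left it, along the tool's axes as they then stand; what a row does not reach is not made up. A row lasts 1/12 s, in which the tool goes at most 41.7 mm and 7.16 degrees, less where a joint would pass 70% of its speed; a pose out of reach is approached as far as the arm can. A call with a gripper value outside its range is refused whole. The fingers move at their own pace and stop on an object; "squeeze" is the grip in N (left out, the last holds). Time passes only in rows, so rows that do not move let the fingers close. It gives the time, the measured TCP pose, the force and the opening at its end, in the units of the state.
- env.observe(): the state, without advancing time (a new reading comes with each control period).
- env.camera(name): name is "scene" or "top"; returns the picture (420x560x3 uint8, red, green, blue); there is no depth.
- env.camera_model(name): a dict with "K" (3x3 intrinsics, pixels), "k1" (the pictures are not rectified: a ray, as slopes to the right and down, at radius r is drawn at 1 + k1 r^2 times it, then the intrinsics apply), "rvec" (rotation vector, rad) and "tvec" (3), from world to camera coordinates, as OpenCV has them. Camera axes: x right, y down, z forward; pixel columns grow to the right and rows downward; lengths in m; the calibration is good to about 2 mm. A picture is of the moment at which its call begins. camera_model takes no time and is no camera call.
- env.hand_in(): hands the job in, once; it reports no verdict.
Trained networks look in the newest picture that a camera, given by its name, has taken for a name from the list of things; names that differ only in an ending like _2 or _b are one class to them, and where a whole thing is asked for, a point or a joint stands for the part that bears it (a point fixed in the world has none). Each returns a list of dicts, best first, with "score" (0 to 1); they miss things now and then, are a little off and sometimes report something else, mostly with a low value. They report only what shows in the picture. A call takes as long as a camera call.
- env.cut_out(label, camera): "mask" (420x560 bool, what is visible of it) and "bbox" ([left, top, right, bottom] in pixels, round what is visible of it).
The state is a dict: "time_s": time; "joint_pos": joint angles; "qvel": joint speeds; "joint_efforts": joint torques, N m; "tool_pos": TCP position; "tcp_rot": TCP orientation; "wrist_force": force on the tool from outside, world axes, zero at the start; "wrist_torque": the same for the moment, N m; "grip_width": finger opening in m.
Only numpy, scipy, OpenCV 4.12 (cv2) and the standard library are available. Lean on these libraries where they do the work, as an engineer would, in place of code of your own. Each camera call takes 0.05 s, during which the arm holds its last target. There are 200 camera calls.

## Working session

There is one attempt and no reset: what is moved stays moved. The work goes in short steps, Python scripts to look and compute and a tool call to move; the robot and the scene stay as the last step left them, time stands still between calls to the robot, and variables do not carry over. Pictures are saved under pics/ and viewed, about 8 in all and at most 12, crops included, and the job is handed in when it is done.

Besides the shell and the picture viewer there is one more tool, called after ">>>" as name(argument=value, ...), one argument or row to a line, values as JSON. play_rows: Moves the arm, as the interface text tells. Its arguments: {"type":"object","properties":{"plan":{"type":"array"},"squeeze":{"type":"number"}},"required":["plan"]}

```bash
mkdir -p pics
cat > h.py <<'E'
from rig import env
import numpy as np, cv2
from scipy.spatial.transform import Rotation as R
def cam(n):
    m=env.camera_model(n);return np.array(m["K"]),m["k1"],R.from_rotvec(np.ravel(m["rvec"])).as_matrix(),np.ravel(m["tvec"])
def ray(n,uv):
    K,k1,Rm,t=cam(n);p=np.linalg.inv(K)@[uv[0],uv[1],1];d=p[:2];s=d.copy()
    for _ in range(30): s=d/(1+k1*(s@s))
    return -Rm.T@t, Rm.T@np.array([s[0],s[1],1])
def at_z(n,uv,z):
    o,d=ray(n,uv);return o+d*(z-o[2])/d[2]
def proj(n,P):
    K,k1,Rm,t=cam(n);c=np.atleast_2d(P)@Rm.T+t;s=c[:,:2]/c[:,2:];s=s*(1+k1*(s**2).sum(1,keepdims=True))
    return s@K[:2,:2].T+K[:2,2]
def save(n,f,crop=None,sc=1):
    im=env.camera(n)[:,:,::-1].copy()
    cv2.imwrite('pics/raw_'+f,im)
    if crop: l,t,r,b=crop; im=im[t:b,l:r]
    cv2.imwrite('pics/'+f,cv2.resize(im,None,fx=sc,fy=sc,interpolation=cv2.INTER_CUBIC))
    return im
E
python3 - <<'E'
from h import *
s=env.observe();print(s,env.finger_overhang)
for n in("scene","top"):
    save(n,n+"1.png")
    o=ray(n,(280,210));print(n,o)
    for l in("knob","stem_seat","arrow_tip","control_box","cheese","jar","brush"):
        for r in env.cut_out(l,n)[:2]:
            ys,xs=np.nonzero(r["mask"]);print(l,round(r["score"],2),r["bbox"],xs.mean().round(1),ys.mean().round(1),len(xs))
a,b=cv2.imread('pics/scene1.png'),cv2.imread('pics/top1.png')
E
```

```text
{'time_s': 0.0, 'joint_pos': array([-1.3840963 ,  0.47783929,  0.02234397,  1.55644799, -0.01151091,
        1.10928398, -0.08308211]), 'qvel': array([-0.00194645, -0.00092575, -0.00018032, -0.00086801, -0.00111582,
       -0.0015456 ,  0.00033692]), 'joint_efforts': array([-5.79111420e-04, -5.96457875e+01,  1.60767663e+00, -2.81211179e+01,
        1.24407856e-02,  9.40245140e-03,  1.56369816e-05]), 'tool_pos': array([0.195959  , 0.64529696, 0.22100099]), 'tcp_rot': array([-1.56023373,  0.23152965, -0.23130669]), 'wrist_force': array([-0.10210747, -0.09604321, -0.69961116]), 'wrist_torque': array([0.02339018, 0.03996844, 0.03414208]), 'grip_width': 0.08537816605190973} 0.025
scene (array([ 1.31996392, -0.30435861,  0.79384512]), array([-0.63704858,  0.43158325, -0.63890479]))
knob 0.63 [255.2, 218.6, 273.1, 241.9] 264.4 229.0 356
stem_seat 0.69 [89.2, 237.8, 100.7, 252.6] 91.7 246.1 121
control_box 0.78 [45.6, 221.7, 149.7, 315.1] 96.5 266.3 5517
cheese 0.58 [210.7, 272.8, 278.1, 342.3] 243.7 307.2 3775
jar 0.96 [219.9, 247.9, 242.3, 277.5] 229.5 263.1 482
jar 0.42 [87.3, 240.4, 95.1, 254.1] 91.9 245.7 105
brush 0.72 [336.0, 166.3, 391.4, 205.6] 365.3 185.4 676
brush 0.58 [256.5, 218.1, 273.1, 240.1] 264.1 229.0 306
top (array([0.48628325, 0.14177672, 1.08590771]), array([ 0.15573684, -0.01285691, -0.9878067 ]))
knob 0.48 [269.3, 228.1, 282.2, 242.0] 275.4 233.0 183
stem_seat 0.54 [430.6, 252.5, 436.8, 261.3] 430.4 257.0 71
arrow_tip 0.67 [416.1, 247.2, 439.7, 266.4] 428.4 257.4 220
control_box 0.57 [384.5, 225.3, 462.4, 292.8] 422.8 258.3 3561
cheese 0.66 [312.7, 136.4, 363.6, 189.2] 336.6 161.7 2043
jar 0.51 [317.4, 194.9, 332.8, 214.4] 325.7 204.5 255
brush 0.77 [135.4, 211.1, 154.0, 281.6] 145.3 240.3 839
```

Run:
```python
from h import *
b=cv2.imread('pics/raw_top1.png');a=cv2.imread('pics/raw_scene1.png')
f=lambda im,l,t,w,h,s:cv2.resize(im[t:t+h,l:l+w],(int(w*s),int(h*s)),interpolation=cv2.INTER_CUBIC)
top=np.hstack([f(b,235,200,80,60,5),f(b,383,220,80,60,5)]);bot=np.hstack([f(a,220,190,80,60,5),f(a,50,210,80,60,5)])
cv2.imwrite('pics/c1.png',np.vstack([top,bot]))
```

```text
(no output)
```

View pics/top1.png

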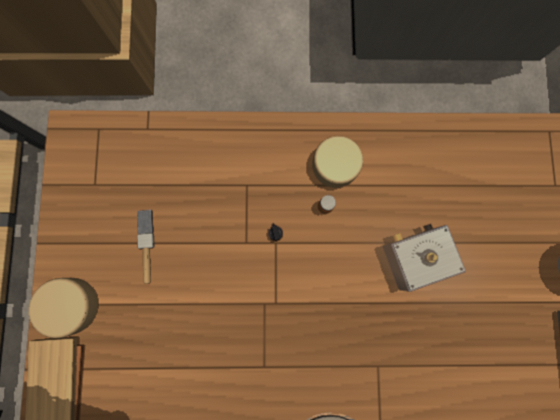

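View pics/c1.png

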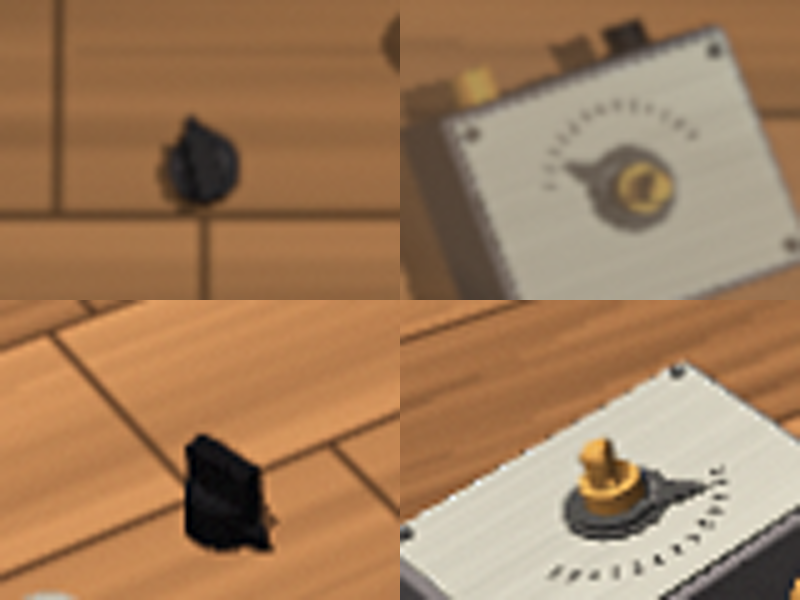

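```bash
cat > fit.py <<'E'
from h import *
from scipy.optimize import minimize
def sil(n,parts,box,S=4):
    l,t,r,b=box;m=np.zeros(((b-t)*S,(r-l)*S),np.uint8)
    for P in parts:
        q=(proj(n,P)+.5-[l,t])*S-.5
        cv2.fillConvexPoly(m,cv2.convexHull(np.round(q*8).astype(np.int32)),255,shift=3)
    return cv2.resize(m,(r-l,b-t),interpolation=cv2.INTER_AREA)/255.
def knob(x,y,yaw,z=0):
    a=np.linspace(0,2*np.pi,49)
    c=np.c_[.02*np.cos(a),.02*np.sin(a)]
    hub=np.vstack([np.c_[c,0*a],np.c_[c,0*a+.026]])
    bar=np.array([[i*.02,j*.007,k] for i in(-1,1) for j in(-1,1) for k in(.026,.048)])
    tab=np.array([[.017,j*.007,k] for j in(-1,1) for k in(.002,.012)]+[[.031,0,.002],[.031,0,.012]])
    Rz=R.from_rotvec([0,0,yaw]).as_matrix()
    return [p@Rz.T+[x,y,z] for p in(hub,bar,tab)]
def panel(x,y,yaw,z=.09):
    p=np.array([[i*.065,j*.08,0] for i in(-1,1) for j in(-1,1)])
    return [p@R.from_rotvec([0,0,yaw]).as_matrix().T+[x,y,z]]
def fit(model,obs,p0s):
    best=None
    for p0 in p0s:
        f=lambda p:sum(((sil(n,model(*p),bx)-m)**2).sum()/max(m.sum(),1) for n,bx,m in obs)
        s=np.array([p0]+[np.array(p0)+np.eye(3)[i]*[.008,.008,.25][i] for i in range(3)])
        r=minimize(f,p0,method='Nelder-Mead',options=dict(initial_simplex=s,xatol=1e-4,fatol=1e-4))
        if best is None or r.fun<best.fun: best=r
    return best
E
python3 - <<'E'
from fit import *
T=cv2.imread('pics/raw_top1.png').astype(float);S=cv2.imread('pics/raw_scene1.png').astype(float)
def dark(im,bx,th):
    l,t,r,b=bx;c=im[t:b,l:r].max(2);return np.clip((th-c)/25+.5,0,1)
kb={'top':(262,216,290,248),'scene':(246,208,284,250)}
obs=[(n,kb[n],dark(im,kb[n],75)) for n,im in(('top',T),('scene',S))]
g=at_z('top',(275.4,234),.02);print('knob guess',g, 'dark sums',[o[2].sum() for o in obs])
for sel in(obs,obs[:1],obs[1:]):
    r=fit(knob,sel,[(g[0],g[1],a) for a in np.arange(-3,3,.75)]);print('knob',r.x.round(4),r.fun)
def bright(im,bx):
    l,t,r,b=bx;c=im[t:b,l:r];m=((c[...,0]>115)&(c.max(2)-c.min(2)<70)).astype(np.uint8)
    m=cv2.morphologyEx(np.pad(m,15),cv2.MORPH_CLOSE,np.ones((15,15)))[15:-15,15:-15]
    m=cv2.morphologyEx(m,cv2.MORPH_OPEN,np.ones((3,3)));return m.astype(float)
pb={'top':(378,216,470,300),'scene':(38,200,158,322)}
obs=[(n,pb[n],bright(im,pb[n])) for n,im in(('top',T),('scene',S))]
g=at_z('top',(430,257),.1);print('box guess',g,[o[2].sum() for o in obs])
for sel in(obs,obs[:1],obs[1:]):
    r=fit(panel,sel,[(g[0],g[1],a) for a in (-.6,-.3,0,.3,.6)]);print('box',r.x.round(4),r.fun)
for n,m in(('top',obs[0][2]),('scene',obs[1][2])): cv2.imwrite(f'pics/m_{n}.png',m*255)
for n,t,s in(('top',(416,253),(430.7,257)),('scene',(112,247),(91.7,246))):
    print(n,'tip',at_z(n,t,.095),'shoulder',at_z(n,s,.106))
print(at_z('top',(549,270),.2),env.observe()['time_s'])
E
```

```text
knob guess [0.58749082 0.14060012 0.02      ] dark sums [np.float64(183.16), np.float64(304.84000000000003)]Traceback (most recent call last):
  File "<stdin>", line 9, in <module>
  File "fit.py", line 25, in fit
    r=minimize(f,p0,method='Nelder-Mead',options=dict(initial_simplex=s,xatol=1e-4,fatol=1e-4))
    res = _minimize_neldermead(fun, x0, args, callback, bounds=bounds,
                               **options)
    fxcc = func(xcc)
    fx = function(np.copy(x), *(wrapper_args + args))
  File "fit.py", line 23, in <lambda>
    f=lambda p:sum(((sil(n,model(*p),bx)-m)**2).sum()/max(m.sum(),1) for n,bx,m in obs)
               ~~~^^^^^^^^^^^^^^^^^^^^^^^^^^^^^^^^^^^^^^^^^^^^^^^^^^^^^^^^^^^^^^^^^^^^^
  File "fit.py", line 23, in <genexpr>
    f=lambda p:sum(((sil(n,model(*p),bx)-m)**2).sum()/max(m.sum(),1) for n,bx,m in obs)
                     ~~~^^^^^^^^^^^^^^^^
  File "fit.py", line 6, in sil
    q=(proj(n,P)+.5-[l,t])*S-.5
       ~~~~^^^^^
  File "h.py", line 13, in proj
    K,k1,Rm,t=cam(n);c=np.atleast_2d(P)@Rm.T+t;s=c[:,:2]/c[:,2:];s=s*(1+k1*(s**2).sum(1,keepdims=True))
              ~~~^^^
  File "h.py", line 5, in cam
    m=env.camera_model(n);return np.array(m["K"]),m["k1"],R.from_rotvec(np.ravel(m["rvec"])).as_matrix(),np.ravel(m["tvec"])
ValueError: time passes only in moves, steps and waits
```

```bash
sed -i 's/^def cam(n)/from functools import lru_cache\n@lru_cache(None)\ndef cam(n)/' h.py
cat > m1.py <<'E'
from fit import *
T=cv2.imread('pics/raw_top1.png').astype(float);S=cv2.imread('pics/raw_scene1.png').astype(float)
def dark(im,bx,th):
    l,t,r,b=bx;c=im[t:b,l:r].max(2);return np.clip((th-c)/25+.5,0,1)
kb={'top':(262,216,290,248),'scene':(246,208,284,250)}
obs=[(n,kb[n],dark(im,kb[n],75)) for n,im in(('top',T),('scene',S))]
g=at_z('top',(275.4,234),.02);print('knob guess',g, 'dark sums',[o[2].sum() for o in obs])
for sel in(obs,obs[:1],obs[1:]):
    r=fit(knob,sel,[(g[0],g[1],a) for a in np.arange(-3,3,.75)]);print('knob',r.x.round(4),r.fun)
def bright(im,bx):
    l,t,r,b=bx;c=im[t:b,l:r];m=((c[...,0]>115)&(c.max(2)-c.min(2)<70)).astype(np.uint8)
    m=cv2.morphologyEx(np.pad(m,15),cv2.MORPH_CLOSE,np.ones((15,15)))[15:-15,15:-15]
    m=cv2.morphologyEx(m,cv2.MORPH_OPEN,np.ones((3,3)));return m.astype(float)
pb={'top':(378,216,470,300),'scene':(38,200,158,322)}
obs=[(n,pb[n],bright(im,pb[n])) for n,im in(('top',T),('scene',S))]
g=at_z('top',(430,257),.1);print('box guess',g,[o[2].sum() for o in obs])
for sel in(obs,obs[:1],obs[1:]):
    r=fit(panel,sel,[(g[0],g[1],a) for a in (-.6,-.3,0,.3,.6)]);print('box',r.x.round(4),r.fun)
for n,m in(('top',obs[0][2]),('scene',obs[1][2])): cv2.imwrite(f'pics/m_{n}.png',m*255)
for n,t,s in(('top',(416,253),(430.7,257)),('scene',(112,247),(91.7,246))):
    print(n,'tip',at_z(n,t,.095),'shoulder',at_z(n,s,.106))
print(at_z('top',(549,270),.2),env.observe()['time_s'])
E
python3 m1.py
```

```text
knob guess [0.58749082 0.14060012 0.02      ] dark sums [np.float64(183.16), np.float64(304.84000000000003)]
knob [0.5902 0.1425 0.2471] 0.0919939006291649
knob [0.5898 0.142  0.2158] 0.034442534281546595
knob [0.5907 0.1429 0.2387] 0.04863206903000425
box guess [ 0.52119709 -0.25265958  0.1       ] [np.float64(2775.0), np.float64(3097.0)]
box [ 0.5238 -0.2522  0.3244] 0.1593509995380836
box [ 0.5231 -0.2554  0.3466] 0.1260085608099449
box [ 0.524  -0.2521  0.3257] 0.030544616790665825
top tip [ 0.53158993 -0.2191423   0.095     ] shoulder [ 0.52098264 -0.25204376  0.106     ]
scene tip [ 0.53616342 -0.21472994  0.095     ] shoulder [ 0.52263822 -0.25179109  0.106     ]
[ 0.48784451 -0.48518808  0.2       ] 0.8[ WARN:0@2.941] global loadsave.cpp:1063 imwrite_ Unsupported depth image for selected encoder is fallbacked to CV_8U.
```

```bash
cat >> h.py <<'E'
def tgt(a):  # a deg: heading of tool z (opening dir), tool y down
    a=np.radians(a);z=np.array([np.cos(a),np.sin(a),0]);y=np.array([0,0,-1.]);return np.c_[np.cross(y,z),y,z]
def go(p,a):
    s=env.observe();R0=R.from_rotvec(s['tcp_rot']).as_matrix();T=tgt(a)
    rv=np.degrees(R.from_matrix(R0.T@T).as_rotvec());d=T.T@(np.array(p)-s['tool_pos'])
    print('heading z',np.degrees(np.arctan2(R0[1,2],R0[0,2])).round(2),'turn',rv.round(2),'then shift',d.round(4),'F',np.round(s['wrist_force'],1),'T',np.round(s['wrist_torque'],2),'w',round(s['grip_width'],4),'t',round(s['time_s'],2),'q',np.round(s['joint_pos'],2))
E
cat > m2.py <<'E'
from fit import *
T=cv2.imread('pics/raw_top1.png').astype(float);S=cv2.imread('pics/raw_scene1.png').astype(float)
pb={'top':(406,240,450,274),'scene':(72,230,126,266)}
def arrow(x,y,yaw,r=.017):
    a=np.linspace(0,2*np.pi,49);d=np.c_[r*np.cos(a),r*np.sin(a),0*a+.005]
    t=np.array([[.012,.006,.005],[.012,-.006,.005],[.036,0,.005]])
    c=np.vstack([np.c_[.012*np.cos(a),.012*np.sin(a),0*a+h] for h in(.005,.016)])
    st=np.vstack([np.c_[.0075*np.cos(a),.0075*np.sin(a),0*a+h] for h in(.016,.033)])
    Rz=R.from_rotvec([0,0,yaw]).as_matrix();return [p@Rz.T+[x,y,.09] for p in(d,t,c,st)]
def msk(im,bx):
    l,t,r,b=bx;c=im[t:b,l:r];br=c[...,2]-c[...,0]>60   # brass
    return np.maximum(np.clip((135-c.max(2))/30+.5,0,1),br)
obs=[(n,pb[n],msk(im,pb[n])) for n,im in(('top',T),('scene',S))]
for rr in(.016,.018):
  for sel in(obs,obs[:1],obs[1:]):
    r=fit(lambda x,y,w:arrow(x,y,w,rr),sel,[(.523,-.252,a) for a in(.9,1.2,1.5)]);print(rr,r.x[:2].round(4),np.degrees(r.x[2]).round(1),round(r.fun,3))
go([.590,.1425,.15],103.8);go([.590,.1425,.15],-76.2)
E
python3 m2.py
```

```text
0.016 [ 0.5249 -0.2526] 80.4 0.944
0.016 [ 0.5177 -0.2483] 62.8 0.314
0.016 [ 0.5297 -0.2534] 83.0 0.609
0.018 [ 0.5228 -0.252 ] 74.9 0.813
0.018 [ 0.5183 -0.2504] 64.9 0.22
0.018 [ 0.527  -0.2538] 73.2 0.575
heading z 73.11 turn [-1.000e-02 -3.069e+01  0.000e+00] then shift [ 0.2624  0.0721 -0.5828] F [-0.   0.1 -0.6] T [-0.06 -0.02  0.04] w 0.0853 t 0.8 q [-1.38  0.48  0.02  1.56 -0.01  1.11 -0.08]
heading z 73.11 turn [-0.0000e+00  1.4931e+02 -1.0000e-02] then shift [-0.2624  0.0721  0.5828] F [-0.   0.1 -0.6] T [-0.06 -0.02  0.04] w 0.0853 t 0.8 q [-1.38  0.48  0.02  1.56 -0.01  1.11 -0.08]
```

>>> play_rows(
  plan=[
    [0, 7, 0, 0, 0, 0, 0.0854],
    [0, 7, 0, 0, 0, 0, 0.0854],
    [0, 7, 0, 0, 0, 0, 0.0854],
    [0, 7, 0, 0, 0, 0, 0.0854],
    [0, 7, 0, 0, 0, 0, 0.0854],
    [0, 7, 0, 0, 0, 0, 0.0854],
    [0, 7, 0, 0, 0, 0, 0.0854],
    [0, 7, 0, 0, 0, 0, 0.0854],
    [0, 7, 0, 0, 0, 0, 0.0854],
    [0, 7, 0, 0, 0, 0, 0.0854],
    [0, 7, 0, 0, 0, 0, 0.0854],
    [0, 7, 0, 0, 0, 0, 0.0854],
    [0, 7, 0, 0, 0, 0, 0.0854],
    [0, 7, 0, 0, 0, 0, 0.0854],
    [0, 7, 0, 0, 0, 0, 0.0854],
    [0, 7, 0, 0, 0, 0, 0.0854],
    [0, 7, 0, 0, 0, 0, 0.0854],
    [0, 7, 0, 0, 0, 0, 0.0854],
    [0, 7, 0, 0, 0, 0, 0.0854],
    [0, 7, 0, 0, 0, 0, 0.0854],
  ],
)

```text
time_s: 2.47
tool_pos: [0.1959, 0.646, 0.2221]
tcp_rot: [-0.404, 2.003, -2.003]
wrist_force: [0.7, -0.8, -0.0]
grip_width: 0.0852
```

Run:
```python
from h import *
N=400;o=[]
for z in(.095,):
  for n in('top','scene'):
    im=cv2.imread(f'pics/raw_{n}1.png')
    i,j=np.meshgrid(np.arange(N),np.arange(N))   # col=> -y , row => -x
    P=np.c_[(.523+(200-j.ravel())*.00025),(-.252+(200-i.ravel())*.00025),np.full(N*N,z)]
    uv=proj(n,P).astype(np.float32)
    w=cv2.remap(im,uv[:,0].reshape(N,N),uv[:,1].reshape(N,N),cv2.INTER_CUBIC)
    for k in range(0,N,40): w[k,::8]=255;w[::8,k]=255
    o.append(w)
cv2.imwrite('pics/warp.png',np.hstack(o))
go([.590,.1425,.15],-76.2)
```

```text
heading z -67.22 turn [0.01 8.98 0.01] then shift [-0.2626  0.0721  0.583 ] F [ 0.7 -0.8 -0. ] T [-0.01 -0.04 -0.02] w 0.0852 t 2.47 q [-1.76  0.53  0.57  1.58 -0.31  1.12 -2.29]
```

View pics/warp.png

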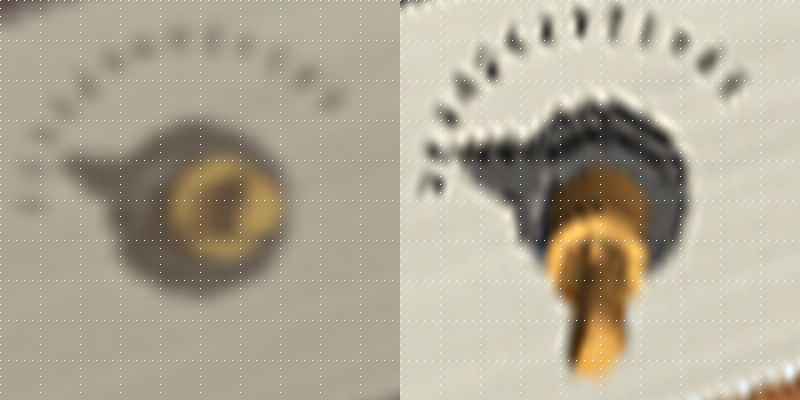

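```bash
sed -i '/^go(/d; s/for rr in(.016,.018)/for rr in(.021,.022,.023)/; s/\[.012,.006,.005\],\[.012,-.006,.005\]/[.020,.0075,.005],[.020,-.0075,.005]/; s/(135-c/(115-c/' m2.py; python3 m2.py
```

```text
0.021 [ 0.5208 -0.2516] 71.0 0.743
0.021 [ 0.5205 -0.2511] 70.3 0.221
0.021 [ 0.5244 -0.2521] 73.6 0.482
0.022 [ 0.5223 -0.2514] 73.0 0.816
0.022 [ 0.5204 -0.2512] 69.5 0.302
0.022 [ 0.5239 -0.2518] 73.1 0.474
0.023 [ 0.522  -0.2521] 73.1 0.916
0.023 [ 0.5213 -0.2502] 72.3 0.411
0.023 [ 0.5233 -0.2517] 70.6 0.484
```

>>> play_rows(
  plan=[
    [0, 3, 0, 0, 0, 0, 0.0854],
    [0, 3, 0, 0, 0, 0, 0.0854],
    [0, 3, 0, 0, 0, 0, 0.0854],
    [0, 0, 0, -0.014, 0, 0.031, 0.0854],
    [0, 0, 0, -0.014, 0, 0.031, 0.0854],
    [0, 0, 0, -0.014, 0, 0.031, 0.0854],
    [0, 0, 0, -0.014, 0, 0.031, 0.0854],
    [0, 0, 0, -0.014, 0, 0.031, 0.0854],
    [0, 0, 0, -0.014, 0, 0.031, 0.0854],
    [0, 0, 0, -0.014, 0, 0.031, 0.0854],
    [0, 0, 0, -0.014, 0, 0.031, 0.0854],
    [0, 0, 0, -0.014, 0, 0.031, 0.0854],
    [0, 0, 0, -0.014, 0, 0.031, 0.0854],
    [0, 0, 0, -0.014, 0, 0.031, 0.0854],
    [0, 0, 0, -0.014, 0, 0.031, 0.0854],
    [0, 0, 0, -0.014, 0, 0.031, 0.0854],
    [0, 0, 0, -0.014, 0, 0.031, 0.0854],
    [0, 0, 0, -0.014, 0, 0.031, 0.0854],
    [0, 0, 0, -0.014, 0, 0.031, 0.0854],
    [0, 0, 0, -0.014, 0, 0.031, 0.0854],
  ],
)

```text
time_s: 4.13
tool_pos: [0.5562, 0.1916, 0.2222]
tcp_rot: [-0.259, 2.091, -2.089]
wrist_force: [0.3, 0.8, 0.1]
grip_width: 0.0853
```

```bash
python3 -c "
from h import *
go([.590,.1425,.15],-76.2)"
```

```text
heading z -75.87 turn [ 0.03  0.33 -0.02] then shift [-0.0211  0.0722  0.0558] F [0.3 0.8 0.1] T [ 0.03 -0.    0.02] w 0.0853 t 4.13 q [-1.    0.41  0.75  1.81 -0.31  1.05 -1.46]
```

>>> play_rows(
  plan=[
    [0, 0.3, 0, -0.007, 0.018, 0.018, 0.0854],
    [0, 0, 0, -0.007, 0.018, 0.019, 0.0854],
    [0, 0, 0, -0.007, 0.018, 0.019, 0.0854],
    [0, 0, 0, 0, 0.018, 0, 0.0854],
    [0, 0, 0, 0, 0.03, 0, 0.05],
    [0, 0, 0, 0, 0.03, 0, 0.05],
    [0, 0, 0, 0, 0, 0, 0.05],
    [0, 0, 0, 0, 0, 0, 0.05],
    [0, 0, 0, 0, 0, 0, 0.05],
  ],
)

```text
time_s: 4.88
tool_pos: [0.5902, 0.1435, 0.0915]
tcp_rot: [-0.251, 2.093, -2.093]
wrist_force: [0.2, 0.1, 0.6]
grip_width: 0.0504
```

```bash
python3 -c "
from h import *
go([.590,.1425,.054],-76.2)
a=save('scene','s2.png');b=save('top','t2.png')
f=lambda im,l,t,w,h,s:cv2.resize(im[t:t+h,l:l+w],(int(w*s),int(h*s)),interpolation=cv2.INTER_CUBIC)
cv2.imwrite('pics/c2.png',np.hstack([f(b,240,195,80,80,5),f(a,220,180,80,80,5)]))"
```

```text
heading z -76.2 turn [-0.   0.  -0.1] then shift [0.0005 0.0375 0.001 ] F [0.2 0.1 0.6] T [0.   0.03 0.01] w 0.0504 t 4.88 q [-0.8   0.6   0.64  1.86 -0.47  0.83 -1.26]
```

View pics/c2.png

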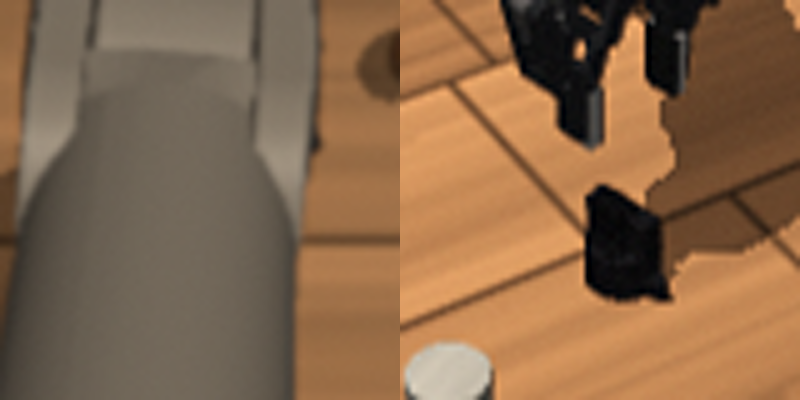

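>>> play_rows(
  plan=[
    [0, 0, 0, 0.0005, 0.013, 0.001, 0.045],
    [0, 0, 0, 0, 0.013, 0, 0.04],
    [0, 0, 0, 0, 0.0115, 0, 0.035],
    [0, 0, 0, 0, 0, 0, 0.03],
    [0, 0, 0, 0, 0, 0, 0.02],
    [0, 0, 0, 0, 0, 0, 0.008],
    [0, 0, 0, 0, 0, 0, 0.008],
    [0, 0, 0, 0, 0, 0, 0.008],
    [0, 0, 0, 0, 0, 0, 0.008],
    [0, 0, 0, 0, 0, 0, 0.008],
  ],
  squeeze=60,
)

```text
time_s: 5.82
tool_pos: [0.5892, 0.1425, 0.0528]
tcp_rot: [-0.253, 2.093, -2.093]
wrist_force: [0.2, 0.0, 0.3]
grip_width: 0.0082
```

```bash
python3 -c "
from h import *
go([.590,.1425,.16],-76.2)"
```

```text
heading z -76.19 turn [ 0.01  0.01 -0.03] then shift [-0.0008 -0.1072  0.0002] F [0.2 0.  0.3] T [-0.02  0.01 -0.02] w 0.0082 t 5.82 q [-0.77  0.65  0.6   1.88 -0.51  0.77 -1.22]
```

```bash
python3 -c "
from h import *
a=save('scene','s3.png');b=save('top','t3.png')
f=lambda im,l,t,w,h,s:cv2.resize(im[t:t+h,l:l+w],(int(w*s),int(h*s)),interpolation=cv2.INTER_CUBIC)
P=np.array([[.589,.1425,.028],[.5892,.1425,.0528]]);print(proj('scene',P),proj('top',P))
cv2.imwrite('pics/c3.png',np.hstack([f(b,240,195,60,80,6),f(a,235,180,60,80,6)]))"
```

```text
[[263.85238276 226.23718658]
 [263.87527455 218.92565602]] [[274.70816921 233.17160571]
 [274.70316461 232.19708299]]
```

View pics/c3.png

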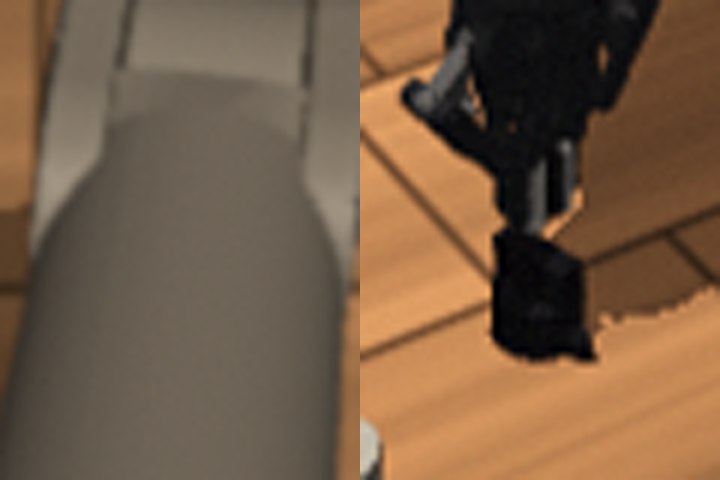

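```bash
python3 -c "
from h import *
for z in (.04,.05,.06,.07,.08,.09): 
  print(z,*[proj('scene',[.5902+s*.006,.1435-s*.0243,z])[0].round(1) for s in(1,-1)], proj('scene',[.5892+.001,.1425-.004,z])[0].round(1))
print(proj('scene',[[.57,.137,.048],[.61,.1473,.048],[.5902,.1425,.048]]))
go([.590,.1425,.054],-76.2);print(env.finger_overhang)
"
```

```text
0.04 [257.4 227.6] [271.3 218.2] [262.7 223.5]
0.05 [257.4 224.6] [271.3 215.3] [262.7 220.5]
0.06 [257.3 221.5] [271.3 212.2] [262.7 217.5]
0.07 [257.3 218.5] [271.4 209.2] [262.7 214.5]
0.08 [257.2 215.4] [271.4 206.1] [262.7 211.4]
0.09 [257.2 212.2] [271.5 203. ] [262.7 208.3]
[[258.08740861 216.89407437]
 [269.87711214 224.35829669]
 [264.08642753 220.58716916]]
heading z -76.19 turn [ 0.    0.01 -0.02] then shift [-0.0009 -0.0013  0.0002] F [-1.3 -0.3 -0.6] T [ 0.02  0.03 -0.02] w 0.0079 t 5.92 q [-0.77  0.65  0.6   1.88 -0.51  0.77 -1.22]
0.025
```

>>> play_rows(
  plan=[
    [0, 0, 0, 0, 0, 0, 0.03],
    [0, 0, 0, 0, 0, 0, 0.03],
    [0, 0, 0, 0, 0, 0, 0.03],
    [0, 0, 0, 0, 0, 0, 0.03],
    [0, 0, 0, 0, 0.005, 0, 0.03],
    [0, 0, 0, 0, 0.005, 0, 0.03],
    [0, 0, 0, 0, 0, 0, 0.03],
    [0, 0, 0, 0, 0, 0, 0.03],
  ],
  squeeze=60,
)

```text
time_s: 6.58
tool_pos: [0.5886, 0.1423, 0.0419]
tcp_rot: [-0.255, 2.094, -2.094]
wrist_force: [0.4, 1.2, -0.3]
grip_width: 0.0301
```

```bash
python3 -c "
from h import *
go([.590,.1425,.054],-76.2)
a=save('scene','s4.png')
f=lambda im,l,t,w,h,s:cv2.resize(im[t:t+h,l:l+w],(int(w*s),int(h*s)),interpolation=cv2.INTER_CUBIC)
full=cv2.imread('pics/raw_scene1.png')
g=np.clip(a.astype(float)*2.2,0,255).astype(np.uint8)
cv2.imwrite('pics/c4.png',f(g,225,120,80,130,4.5))"
```

```text
heading z -76.19 turn [-0.01  0.01  0.07] then shift [-0.0015 -0.0121  0.0001] F [ 0.4  1.2 -0.3] T [-0.01  0.    0.01] w 0.0301 t 6.58 q [-0.76  0.66  0.58  1.89 -0.52  0.75 -1.21]
```

View pics/c4.png

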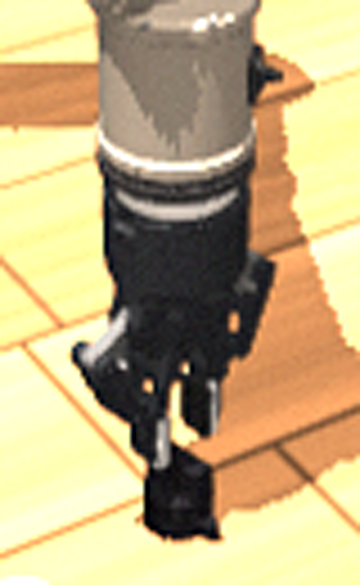

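>>> play_rows(
  plan=[
    [0, 0, 0, -0.0015, 0.004, 0, 0.03],
    [0, 0, 0, 0, 0.004, 0, 0.03],
    [0, 0, 0, 0, 0, 0, 0.03],
    [0, 0, 0, 0, 0, 0, 0.02],
    [0, 0, 0, 0, 0, 0, 0.01],
    [0, 0, 0, 0, 0, 0, 0.01],
    [0, 0, 0, 0, 0, 0, 0.01],
    [0, 0, 0, 0, 0, 0, 0.01],
  ],
  squeeze=20,
)

```text
time_s: 7.3
tool_pos: [0.5904, 0.1428, 0.0345]
tcp_rot: [-0.254, 2.093, -2.093]
wrist_force: [-0.3, -0.7, -0.6]
grip_width: 0.0133
```

```bash
python3 -c "
from h import *
go([.590,.1425,.054],-76.2)"
```

```text
heading z -76.19 turn [ 0.    0.01 -0.  ] then shift [ 0.0005 -0.0195  0.0002] F [-0.3 -0.7 -0.6] T [-0.02  0.03 -0.01] w 0.0133 t 7.3 q [-0.76  0.67  0.58  1.89 -0.53  0.74 -1.21]
```

>>> play_rows(
  plan=[
    [0, 0, 0, 0, 0, 0, 0.025],
    [0, 0, 0, 0, 0, 0, 0.025],
    [0, 0, 0, 0, 0, 0, 0.025],
    [0, 0, 0, 0, 0.004, 0, 0.025],
    [0, 0, 0, 0, 0.004, 0, 0.025],
    [0, 0, 0, 0, 0, 0, 0.02],
    [0, 0, 0, 0, 0, 0, 0.008],
    [0, 0, 0, 0, 0, 0, 0.005],
    [0, 0, 0, 0, 0, 0, 0.005],
    [0, 0, 0, 0, 0, 0, 0.005],
    [0, 0, 0, 0, 0, 0, 0.005],
  ],
  squeeze=60,
)

```text
time_s: 8.22
tool_pos: [0.5904, 0.1428, 0.0265]
tcp_rot: [-0.254, 2.093, -2.093]
wrist_force: [0.2, 0.2, -1.1]
grip_width: 0.0124
```

```bash
python3 -c "
from h import *
go([.590,.1425,.20],-76.2)"
```

```text
heading z -76.19 turn [ 0.    0.01 -0.  ] then shift [ 0.0005 -0.1735  0.0002] F [ 0.2  0.2 -1.1] T [ 0.05  0.01 -0.06] w 0.0124 t 8.22 q [-0.75  0.69  0.57  1.89 -0.54  0.72 -1.2 ]
```

>>> play_rows(
  plan=[
    [0, 0, 0, 0, -0.01, 0, 0.005],
    [0, 0, 0, 0, -0.02, 0, 0.005],
    [0, 0, 0, 0, -0.03, 0, 0.005],
    [0, 0, 0, 0, -0.03, 0, 0.005],
    [0, 0, 0, 0, -0.03, 0, 0.005],
    [0, 0, 0, 0, -0.03, 0, 0.005],
    [0, 0, 0, 0, -0.0235, 0, 0.005],
    [0, -6, 0, 0, 0, 0, 0.005],
    [0, -6, 0, 0, 0, 0, 0.005],
    [0, -6, 0, 0, 0, 0, 0.005],
    [0, -6, 0, 0, 0, 0, 0.005],
    [0, -6, 0, 0, 0, 0, 0.005],
    [0, -6, 0, 0, 0, 0, 0.005],
    [0, -6, 0, 0, 0, 0, 0.005],
    [0, -6, 0, 0, 0, 0, 0.005],
    [0, -6, 0, 0, 0, 0, 0.005],
    [0, -4.7, 0, 0, 0, 0, 0.005],
    [0, 0, 0, 0, 0, 0, 0.005],
    [0, 0, 0, 0, 0, 0, 0.005],
  ],
)

```text
time_s: 9.8
tool_pos: [0.5905, 0.1424, 0.2006]
tcp_rot: [-1.047, 1.433, -1.433]
wrist_force: [-0.1, 0.1, -0.6]
grip_width: 0.0121
```

```bash
python3 -c "
from h import *
go([.522,-.252,.20],-17.5)"
```

```text
heading z -17.67 turn [-0.02 -0.17 -0.03] then shift [0.3967 0.0006 0.0533] F [-0.1  0.1 -0.6] T [-0.01  0.01 -0.07] w 0.0121 t 9.8 q [-0.7   0.42  0.48  1.77 -0.22  1.01 -0.44]
```

>>> play_rows(
  plan=[
    [0, -0.2, 0, 0.015, 0, 0.002, 0.005],
    [0, 0, 0, 0.025, 0, 0.0035, 0.005],
    [0, 0, 0, 0.0283, 0, 0.0038, 0.005],
    [0, 0, 0, 0.0283, 0, 0.0038, 0.005],
    [0, 0, 0, 0.0283, 0, 0.0038, 0.005],
    [0, 0, 0, 0.0283, 0, 0.0038, 0.005],
    [0, 0, 0, 0.0283, 0, 0.0038, 0.005],
    [0, 0, 0, 0.0283, 0, 0.0038, 0.005],
    [0, 0, 0, 0.0283, 0, 0.0038, 0.005],
    [0, 0, 0, 0.0283, 0, 0.0038, 0.005],
    [0, 0, 0, 0.0283, 0, 0.0038, 0.005],
    [0, 0, 0, 0.0283, 0, 0.0038, 0.005],
    [0, 0, 0, 0.0283, 0, 0.0038, 0.005],
    [0, 0, 0, 0.025, 0, 0.0035, 0.005],
    [0, 0, 0, 0.015, 0, 0.002, 0.005],
    [0, 0, 0, 0.005, 0, 0.001, 0.005],
    [0, 0, 0, 0, 0, 0, 0.005],
    [0, 0, 0, 0, 0, 0, 0.005],
  ],
)

```text
time_s: 11.3
tool_pos: [0.5238, -0.251, 0.1999]
tcp_rot: [-1.051, 1.429, -1.428]
wrist_force: [-0.4, 0.5, -0.6]
grip_width: 0.0122
```

```bash
python3 -c "
from h import *
go([.522,-.252,.165],-17.5)"
```

```text
heading z -17.32 turn [ 0.03  0.18 -0.03] then shift [ 0.0015  0.0349 -0.0014] F [-0.4  0.5 -0.6] T [ 0.02 -0.01  0.07] w 0.0122 t 11.3 q [-0.12  0.39  0.59  1.84 -0.25  0.99  0.28]
```

>>> play_rows(
  plan=[
    [0, 0.2, 0, 0.0015, 0.015, -0.0015, 0.005],
    [0, 0, 0, 0, 0.015, 0, 0.005],
    [0, 0, 0, 0, 0.005, 0, 0.005],
    [0, 0, 0, 0, 0, 0, 0.005],
    [0, 0, 0, 0, 0, 0, 0.005],
  ],
)

```text
time_s: 11.72
tool_pos: [0.5225, -0.2516, 0.1651]
tcp_rot: [-1.05, 1.43, -1.429]
wrist_force: [-0.3, 0.0, -0.9]
grip_width: 0.0123
```

```bash
python3 -c "
from fit import *
go([.522,-.252,.165],-17.5)
a=save('scene','s5.png');b=save('top','t5.png')
s=env.observe();p=s['tool_pos'];print(p)
f=lambda im,l,t,w,h,s:cv2.resize(im[t:t+h,l:l+w],(int(w*s),int(h*s)),interpolation=cv2.INTER_CUBIC)
g=np.clip(a.astype(float)*1.8,0,255).astype(np.uint8)
A=f(g,55,200,75,75,8)
for q in knob(p[0],p[1],np.radians(72.5),p[2]-.0265):
    h=cv2.convexHull(np.round((proj('scene',q)+.5-[55,200])*8).astype(np.int32));cv2.polylines(A,[h],True,(0,255,0),1)
cv2.imwrite('pics/c5.png',np.hstack([A,f(b,405,200,25,75,8)]))"
```

```text
heading z -17.41 turn [ 0.02  0.09 -0.02] then shift [ 0.0005  0.0001 -0.0003] F [-0.3  0.  -0.9] T [ 0.02 -0.03 -0.01] w 0.0123 t 11.72 q [-0.1   0.43  0.57  1.87 -0.29  0.92  0.3 ]
[ 0.5228148  -0.25234862  0.16578094]
```

View pics/c5.png

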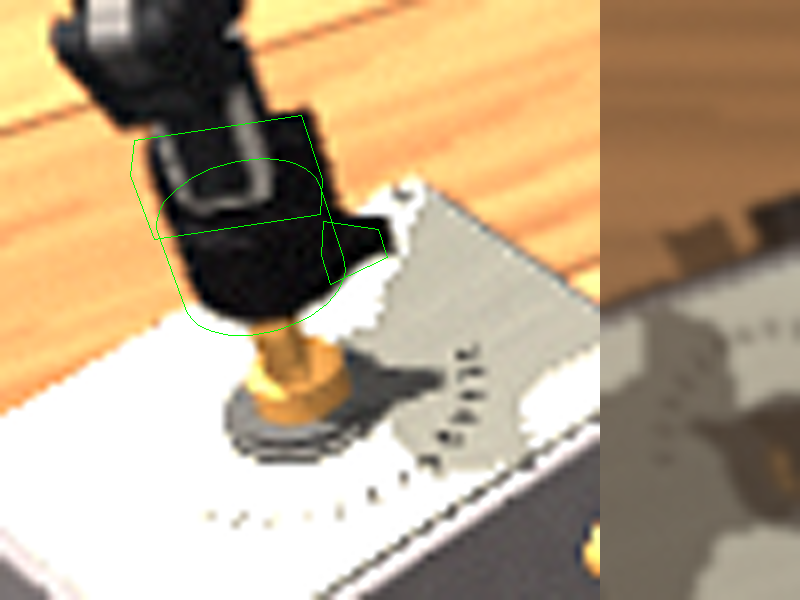

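```bash
cat > m5.py <<'E'
from fit import *
import sys
f,px,py,pz,r0,r1=sys.argv[1],*map(float,sys.argv[2:5]),*map(int,sys.argv[5:7])
S=cv2.imread(f'pics/raw_{f}').astype(float)
bx=(70,r0,108,r1);l,t,r,b=bx
m=np.clip((60-S[t:b,l:r].max(2))/25+.5,0,1)
print((m>.5).astype(int).sum(1))
for dz in(-.002,0,.002):
    q=fit(lambda x,y,w:knob(x,y,w,pz-.0265+dz),[('scene',bx,m)],[(px,py,a) for a in(1.1,1.27,1.4)])
    print(dz,q.x[:2].round(4),np.degrees(q.x[2]).round(1),round(q.fun,3))
E
python3 m5.py s5.png .5226 -.252 .1653 226 243
```

```text
[23 27 28 27 27 27 23 21 19 18 17 15 12  9  1  0  0]
-0.002 [ 0.5156 -0.2483] 68.3 0.013
0 [ 0.5176 -0.2485] 67.2 0.014
0.002 [ 0.5199 -0.2485] 66.4 0.014
```

```bash
cat > m6.py <<'E'
from fit import *
def brass(x,y,w):
    a=np.linspace(0,2*np.pi,97);c=np.c_[np.cos(a),np.sin(a)]
    sh=np.vstack([np.c_[.012*c,0*a+h] for h in(.0955,.106)])
    d=.008*c.copy();d[:,0]=np.minimum(d[:,0],.004);e=.0062*c.copy();e[:,0]=np.minimum(e[:,0],.0022+.0018*0)
    st=np.vstack([np.c_[d,0*a+.106],np.c_[d,0*a+.121],np.c_[e,0*a+.124]])
    Rz=R.from_rotvec([0,0,w]).as_matrix();return [p@Rz.T+[x,y,0] for p in(sh,st)]
for n,bx,th in(('scene',(78,228,108,262),55),('top',(418,246,446,270),45)):
    im=cv2.imread(f'pics/raw_{n}1.png').astype(float);l,t,r,b=bx;c=im[t:b,l:r]
    m=np.clip((c[...,2]-c[...,0]-th)/30+.5,0,1)
    q=fit(brass,[(n,bx,m)],[(.522,-.252,w) for w in(.9,1.27,1.6)])
    print(n,m.sum().round(1),q.x[:2].round(4),np.degrees(q.x[2]).round(1),round(q.fun,3))
for p in([.5226,-.252],[.5176,-.2485],[.524,-.252]): print(p,(proj('scene',[[*p,z] for z in(.106,.124,.139)])-[55,200])*8)
E
python3 m6.py
```

```text
scene 223.5 [ 0.5185 -0.2519] 86.5 0.477
top 78.8 [ 0.5209 -0.255 ] 92.9 0.092
[0.5226, -0.252] [[292.7660836  368.20346694]
 [276.06395083 319.67256089]
 [261.81703668 278.33182286]]
[0.5176, -0.2485] [[300.83122479 352.41887257]
 [284.30222667 303.93875503]
 [270.20440854 262.64525758]]
[0.524, -0.252] [[294.22341441 371.29726621]
 [277.52485962 322.75829139]
 [263.28074263 281.40995501]]
```

Run:
```python
from h import *
im=cv2.imread('pics/raw_scene1.png').astype(int);c=im[228:262,78:108]
d=c[...,2]-c[...,0]
for i in range(0,34): print(228+i,' '.join('%3d'%v for v in d[i]))
```

```text
228  91  90  88  89  90  89  88  89  90  90  92  96 100 103 106 103  81  47  42  18  20  20  21  22  20  21  22  21  24  22
229  89  89  89  89  90  91  92  94  96 100 102 104 103  98  85  64  41  18  20  20  21  22  22  23  22  24  21  21  21  22
230  91  90  92  91  94  97 100 102 101 102 102  99  92  74  37  17  20  20  20  21  22  22  22  22  22  22  22  22  22  22
231  92  94  96 100 101 103 102 100  99 100  97  69  34  37  19  22  22  22  22  20  21  22  22  24  22  22  20  22  21  22
232  98 101 102 104 100 100  99  99  94  81  61  37  19  22  22  22  22  22  22  22  23  23  22  22  22  23  22  21  21  22
233 101 100  99 100  99  99  95  82  63  35  18  20  21  20  22  23  21  22  21  21  20  21  23  22  22  24  21  22  22  22
234  98  96  96  96  97  92  63  25  23  20  20  21  22  22  21  22  22  22  23  21  23  20  23  22  24  22  22  21  22  22
235  94  94  96  92  81  62  33  20  20  21  22  21  21  22  23  22  22  22  23  22  22  23  22  22  21  21  21  22  22  23
236  96  92  84  64  33  18  21  21  21  21  18  20  24  22  22  22  22  22  24  23  22  23  22  22  20  22 
[... 2415 characters left out ...]
   7   7   6   7   6   8   7   5   6  11  19  23  23  22  22  22  22  23  22  22
257  23  22  22  19  22  23  23  23  18   7   4   2   4   3   5   5   8  16  24  23  23  23  23  22  22  22  21  21  21  21
258  22  19  22  23  23  22  22  23  23  25  24  23  20  21  23  24  23  23  22  23  22  23  22  22  23  21  21  22  22  23
259  22  22  22  22  22  22  22  22  22  23  21  23  23  22  21  24  23  23  23  23  23  23  22  21  22  23  19   9  23  21
260  23  22  21  21  21  22  23  23  23  23  22  21  21  22  21  22  22  23  24  21  23  22  21  21  21  23  23  13  19  22
261  23  22  21  21  23  22  23  22  23  21  22  21  21  23  23  23  23  23  24  24  21  22  21  11  22  23  22  23  22  23
```

```bash
sed -i "s/(78,228,108,262),55/(83,236,108,262),40/; s/(.522,-.252,w) for w in(.9,1.27,1.6)/(.522,-.252,w) for w in(.9,1.1,1.27,1.45,1.6)/" m6.py; python3 m6.py
```

```text
scene 147.6 [ 0.5185 -0.2522] 78.6 0.026
top 78.8 [ 0.521  -0.2548] 82.0 0.091
[0.5226, -0.252] [[292.7660836  368.20346694]
 [276.06395083 319.67256089]
 [261.81703668 278.33182286]]
[0.5176, -0.2485] [[300.83122479 352.41887257]
 [284.30222667 303.93875503]
 [270.20440854 262.64525758]]
[0.524, -0.252] [[294.22341441 371.29726621]
 [277.52485962 322.75829139]
 [263.28074263 281.40995501]]
```

Run:
```python
from fit import *
b=cv2.imread('pics/raw_t5.png')
f=lambda im,l,t,w,h,s:cv2.resize(im[t:t+h,l:l+w],(int(w*s),int(h*s)),interpolation=cv2.INTER_CUBIC)
g=np.clip(b.astype(float)*2,0,255).astype(np.uint8)
A=f(g,405,230,55,55,10)
for q in knob(.5226,-.252,np.radians(72.5),.1653-.0265):
    h=cv2.convexHull(np.round((proj('top',q)+.5-[405,230])*10).astype(np.int32));cv2.polylines(A,[h],True,(0,255,0),1)
cv2.imwrite('pics/c6.png',A)
```

```text
(no output)
```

View pics/c6.png

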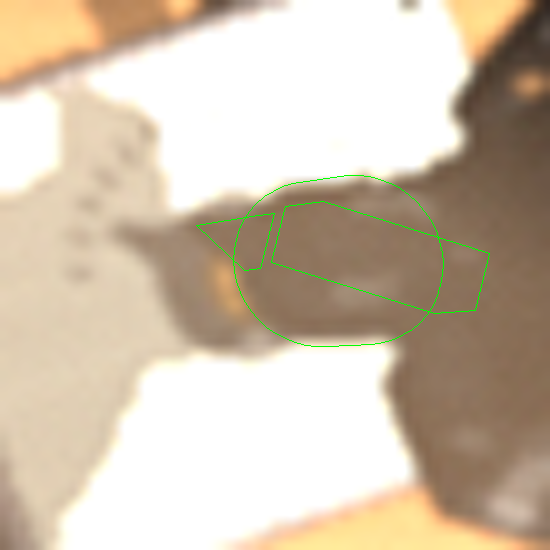

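```bash
cat > m7.py <<'E'
from fit import *
from m6 import brass
def mod(x,y,w,rr,dz=0):
    a=np.linspace(0,2*np.pi,97);d=np.c_[rr*np.cos(a),rr*np.sin(a),0*a+.095];d=np.vstack([d,d-[0,0,.004]])
    t=np.array([[.019,.008,.095],[.019,-.008,.095],[.036,.0008,.095],[.036,-.0008,.095]])
    Rz=R.from_rotvec([0,0,w]).as_matrix()
    return [p+[0,0,dz] for p in [d@Rz.T+[x,y,0],t@Rz.T+[x,y,0]]+brass(x,y,w)]
for n,bx,th,bt in(('scene',(82,236,112,262),120,40),('top',(412,242,446,272),95,45)):
    im=cv2.imread(f'pics/raw_{n}1.png').astype(float);l,t,r,b=bx;c=im[t:b,l:r]
    br=np.clip((c[...,2]-c[...,0]-bt)/30+.5,0,1);dk=np.clip((th-c.max(2))/40+.5,0,1);m=np.maximum(br,dk)
    if n=='top':
        for th2 in(85,95,105,115): print(th2,(c.max(2)<th2).sum(),end=' ')
    for rr in(.020,.021,.022):
      for dz in(0,.004):
        q=fit(lambda x,y,w:mod(x,y,w,rr,dz),[(n,bx,m)],[(.521,-.252,w) for w in(1.1,1.27,1.45)])
        print(n,rr,dz,q.x[:2].round(4),np.degrees(q.x[2]).round(1),round(q.fun,3))
E
python3 m7.py | grep -v '^\['
```

```text
scene 147.6 [ 0.5185 -0.2522] 78.6 0.026
top 78.8 [ 0.521  -0.2548] 82.0 0.091
 [276.06395083 319.67256089]
 [261.81703668 278.33182286]]
 [284.30222667 303.93875503]
 [270.20440854 262.64525758]]
 [277.52485962 322.75829139]
 [263.28074263 281.40995501]]
scene 0.02 0 [ 0.5217 -0.2522] 69.5 0.072
scene 0.02 0.004 [ 0.5261 -0.2524] 68.5 0.066
scene 0.021 0 [ 0.5209 -0.2519] 67.3 0.062
scene 0.021 0.004 [ 0.5255 -0.2521] 67.5 0.058
scene 0.022 0 [ 0.52   -0.2518] 66.3 0.074
scene 0.022 0.004 [ 0.5251 -0.2517] 65.4 0.076
85 0 95 8 105 69 115 133 top 0.02 0 [ 0.5211 -0.253 ] 70.6 0.671
top 0.02 0.004 [ 0.5211 -0.2511] 73.1 0.685
top 0.021 0 [ 0.5206 -0.2535] 71.5 0.811
top 0.021 0.004 [ 0.5196 -0.2522] 70.3 0.83
top 0.022 0 [ 0.5228 -0.2525] 78.1 0.976
top 0.022 0.004 [ 0.5207 -0.2516] 71.9 0.99
```

```bash
sed -i "s/,95,45)/,128,45)/; s/dz in(0,.004)/dz in(0,)/" m7.py; python3 m7.py | grep '^[^ \[]'
python3 - <<'E'
from fit import *
im=cv2.imread('pics/raw_t5.png');l,t,r,b=412,240,442,270
g=im[t:b,l:r].max(2)
for i in range(0,30): print(t+i,' '.join('%3d'%v for v in g[i]))
E
```

```text
scene 147.6 [ 0.5185 -0.2522] 78.6 0.026
top 78.8 [ 0.521  -0.2548] 82.0 0.091
scene 0.02 0 [ 0.5217 -0.2522] 69.5 0.072
scene 0.021 0 [ 0.5209 -0.2519] 67.3 0.062
scene 0.022 0 [ 0.52   -0.2518] 66.3 0.074
85 0 95 8 105 69 115 133 top 0.02 0 [ 0.5207 -0.2524] 71.6 0.028
top 0.021 0 [ 0.5207 -0.2522] 71.2 0.019
top 0.022 0 [ 0.5206 -0.2521] 71.0 0.056
240 115 115 116 116 122 125 131 153 175 179 173 175 176 163 153 168 172 154 164 178 173 177 185 186 184 185 185 186 184 185
241 115 116 116 115 114 113 113 124 152 167 154 156 169 163 150 166 173 150 161 174 156 164 180 178 175 180 184 185 185 183
242 115 116 116 116 116 114 112 105 121 154 153 152 169 175 168 173 177 162 169 176 163 168 177 163 161 175 181 182 182 182
243 115 116 117 116 113 113 113 102 110 155 174 176 179 182 179 180 180 178 179 181 178 180 177 158 163 174 169 169 176 179
244 114 115 116 115 110 107 111 109 118 160 181 183 181 180 181 180 180 180 181 181 181 181 178 167 170 167 145 148 167 177
245 113 115 114 115 112 102 106 111 123 161 180 182 180 179 179 179 179 179 179 178 179 179 179 176 175 165 150 159 171 169
24
[... 2273 characters left out ...]
 111 103  96  87  81  80  83  90  97  97  95 103 115 121 122 121 121 121 122 125
265 113 113 114 113 114 114 112 112 113 114 113 115 125 124 114 109 109 104 107 113 124 141 159 168 168 169 169 169 168 170
266 112 114 113 114 113 112 111 115 129 135 136 140 159 166 159 153 147 136 137 146 159 170 175 176 177 176 177 177 178 179
267 114 113 114 113 113 111 114 133 158 170 170 171 174 177 175 174 172 170 171 172 175 175 174 174 174 175 175 176 177 175
268 113 112 113 112 112 109 119 152 173 177 177 175 175 175 175 175 175 175 175 175 174 172 174 174 175 176 176 176 176 172
269 112 113 112 112 111 110 121 156 174 176 174 174 174 174 174 175 174 173 174 174 175 175 176 177 176 175 174 173 173 172
```

>>> play_rows(
  plan=[
    [0, 0, 0, 0.003, 0.005, 0, 0.005],
    [0, 0, 0, 0, 0.004, 0, 0.005],
    [0, 0, 0, 0, 0, 0, 0.005],
    [0, 0, 0, 0, 0, 0, 0.005],
  ],
)

```text
time_s: 12.15
tool_pos: [0.5209, -0.2555, 0.1557]
tcp_rot: [-1.049, 1.431, -1.43]
wrist_force: [0.1, -0.6, -0.9]
grip_width: 0.0126
```

```bash
python3 -c "
from h import *
save('scene','s7.png');save('top','t7.png')
go([.523,-.255,.155],-17.5);p=env.observe()['tool_pos'];print(p)"; python3 m5.py s7.png .523 -.255 .157 228 245
```

```text
heading z -17.5 turn [ 0.  0. -0.] then shift [-0.001   0.001   0.0016] F [-0.2  0.3 -0.8] T [ 0.01 -0.03  0.01] w 0.0123 t 12.25 q [-0.08  0.44  0.57  1.88 -0.29  0.9   0.32]
[ 0.52118989 -0.25551949  0.1560268 ]
[19 20 26 28 27 28 28 25 22 21 19 17 16 14 13  6  3]
-0.002 [ 0.5159 -0.2521] 69.2 0.034
0 [ 0.5183 -0.2522] 69.1 0.035
0.002 [ 0.5207 -0.2522] 69.0 0.036
```

```bash
cat > m8.py <<'E'
from fit import *
for f,p in(('t5',(.5226,-.252,.1653)),('t7',(.5211,-.2555,.1558))):
    im=cv2.imread(f'pics/raw_{f}.png').astype(float);bx=(418,243,442,270);l,t,r,b=bx
    g=im[t:b,l:r].max(2);m=(g<75.5).astype(np.uint8)
    m=cv2.morphologyEx(cv2.copyMakeBorder(m,6,6,6,6,cv2.BORDER_REPLICATE),cv2.MORPH_CLOSE,np.ones((5,5)))[6:-6,6:-6]
    m=m.astype(float)
    if f=='t7': print('\n'.join(''.join('.#'[int(v)] for v in r) for r in m))
    for dz in(0,.004):
        q=fit(lambda x,y,w:knob(x,y,w,p[2]-.0265+dz),[('top',bx,m)],[(p[0],p[1],a) for a in(1.1,1.27,1.4)])
        print(f,dz,q.x[:2].round(4),np.degrees(q.x[2]).round(1),round(q.fun,3))
E
python3 m8.py
```

```text
t5 0 [ 0.5226 -0.2543] 74.9 0.139
t5 0.004 [ 0.5222 -0.2529] 74.1 0.139
........................
........................
........................
........................
........................
........................
........................
...............########.
.............##########.
.......################.
.......#################
.......#################
.........###############
..........##############
...........#############
...........#############
............############
............############
............############
............############
.............###########
........................
........................
........................
........................
........................
........................
t7 0 [ 0.5206 -0.2567] 69.5 0.153
t7 0.004 [ 0.5205 -0.2553] 70.7 0.154
```

>>> play_rows(
  plan=[
    [0, 0, 0, -0.0017, 0, -0.0005, 0.005],
    [0, 0, 0, 0, 0.002, 0, 0.005],
    [0, 0, 0, 0, 0.002, 0, 0.005],
    [0, 0, 0, 0, 0.001, 0, 0.005],
    [0, 0, 0, 0, 0, 0, 0.005],
  ],
)

```text
time_s: 12.67
tool_pos: [0.521, -0.2535, 0.1506]
tcp_rot: [-1.049, 1.431, -1.43]
wrist_force: [0.2, 0.6, -1.2]
grip_width: 0.0121
```

>>> play_rows(
  plan=[
    [0, 0, 0, 0, 0.001, 0, 0.005],
    [0, 0, 0, 0, 0.001, 0, 0.005],
    [0, 0, 0, 0, 0, 0, 0.005],
  ],
)

```text
time_s: 12.92
tool_pos: [0.5211, -0.2536, 0.1488]
tcp_rot: [-1.049, 1.431, -1.43]
wrist_force: [0.1, 0.5, -0.6]
grip_width: 0.0124
```

>>> play_rows(
  plan=[
    [0, 0, 0, 0, 0.001, 0, 0.005],
    [0, 0, 0, 0, 0.001, 0, 0.005],
    [0, 0, 0, 0, 0, 0, 0.005],
  ],
)

```text
time_s: 13.17
tool_pos: [0.5211, -0.2536, 0.1468]
tcp_rot: [-1.049, 1.431, -1.43]
wrist_force: [-0.4, 0.3, -0.8]
grip_width: 0.0122
```

>>> play_rows(
  plan=[
    [0, 0, 0, 0, 0.001, 0, 0.005],
    [0, 0, 0, 0, 0.001, 0, 0.005],
    [0, 0, 0, 0, 0, 0, 0.005],
  ],
)

```text
time_s: 13.42
tool_pos: [0.5211, -0.2537, 0.1448]
tcp_rot: [-1.049, 1.431, -1.43]
wrist_force: [-0.8, 0.0, -1.1]
grip_width: 0.0124
```

```bash
python3 -c "
from h import *
go([.521,-.2535,.1325],-17.5)"
```

```text
heading z -17.5 turn [0.01 0.   0.  ] then shift [-0.0001  0.0123 -0.0002] F [-0.8  0.  -1.1] T [-0.07  0.01  0.01] w 0.0124 t 13.42 q [-0.08  0.45  0.56  1.89 -0.3   0.88  0.32]
```

>>> play_rows(
  plan=[
    [0, 0, 0, 0, 0.001, 0, 0.005],
    [0, 0, 0, 0, 0.001, 0, 0.005],
    [0, 0, 0, 0, 0, 0, 0.005],
  ],
)

```text
time_s: 13.67
tool_pos: [0.5211, -0.2537, 0.1428]
tcp_rot: [-1.049, 1.431, -1.43]
wrist_force: [-0.3, -1.1, -1.0]
grip_width: 0.0121
```

>>> play_rows(
  plan=[
    [0, 0, 0, 0, 0.001, 0, 0.005],
    [0, 0, 0, 0, 0.001, 0, 0.005],
    [0, 0, 0, 0, 0, 0, 0.005],
  ],
)

```text
time_s: 13.92
tool_pos: [0.5211, -0.2537, 0.1408]
tcp_rot: [-1.049, 1.431, -1.43]
wrist_force: [-0.1, -0.5, -0.9]
grip_width: 0.012
```

```bash
python3 -c "
from h import *
go([.521,-.2535,.1325],-17.5)"
```

```text
heading z -17.49 turn [0.01 0.01 0.  ] then shift [-0.0001  0.0083 -0.0002] F [-0.1 -0.5 -0.9] T [-0.09 -0.04  0.06] w 0.012 t 13.92 q [-0.08  0.46  0.55  1.89 -0.31  0.87  0.33]
```

>>> play_rows(
  plan=[
    [0, 0, 0, 0, 0.001, 0, 0.005],
    [0, 0, 0, 0, 0.001, 0, 0.005],
    [0, 0, 0, 0, 0.001, 0, 0.005],
    [0, 0, 0, 0, 0, 0, 0.005],
  ],
)

```text
time_s: 14.25
tool_pos: [0.5212, -0.2537, 0.1378]
tcp_rot: [-1.049, 1.431, -1.43]
wrist_force: [0.6, -0.6, -1.4]
grip_width: 0.0124
```

>>> play_rows(
  plan=[
    [0, 0, 0, 0, 0.001, 0, 0.005],
    [0, 0, 0, 0, 0.001, 0, 0.005],
    [0, 0, 0, 0, 0.001, 0, 0.005],
    [0, 0, 0, 0, 0, 0, 0.005],
  ],
)

```text
time_s: 14.58
tool_pos: [0.5212, -0.2537, 0.1348]
tcp_rot: [-1.049, 1.431, -1.43]
wrist_force: [-0.5, -1.2, -1.5]
grip_width: 0.0126
```

```bash
python3 -c "
from h import *
go([.521,-.2535,.1325],-17.5)"
```

```text
heading z -17.49 turn [0.01 0.01 0.  ] then shift [-0.0001  0.0023 -0.0002] F [-0.5 -1.2 -1.5] T [-0.09 -0.    0.04] w 0.0126 t 14.58 q [-0.07  0.47  0.55  1.9  -0.31  0.86  0.33]
```

>>> play_rows(
  plan=[
    [0, 0, 0, 0, 0.001, 0, 0.005],
    [0, 0, 0, 0, 0.001, 0, 0.005],
    [0, 0, 0, 0, 0, 0, 0.005],
  ],
)

```text
time_s: 14.83
tool_pos: [0.5212, -0.2536, 0.1328]
tcp_rot: [-1.049, 1.431, -1.43]
wrist_force: [-0.3, -0.9, -1.7]
grip_width: 0.0119
```

>>> play_rows(
  plan=[
    [0, 0, 0, 0, 0.001, 0, 0.005],
    [0, 0, 0, 0, 0, 0, 0.005],
  ],
)

```text
time_s: 15.0
tool_pos: [0.5212, -0.2537, 0.1319]
tcp_rot: [-1.049, 1.43, -1.431]
wrist_force: [0.1, -0.9, -1.1]
grip_width: 0.0125
```

>>> play_rows(
  plan=[
    [0, 0, 0, 0, 0.001, 0, 0.005],
    [0, 0, 0, 0, 0, 0, 0.005],
  ],
)

```text
time_s: 15.17
tool_pos: [0.5214, -0.2538, 0.1314]
tcp_rot: [-1.049, 1.43, -1.431]
wrist_force: [-0.9, 0.6, 4.7]
grip_width: 0.0122
```

>>> play_rows(
  plan=[
    [0, 0, 0, 0, 0.001, 0, 0.005],
    [0, 0, 0, 0, 0, 0, 0.005],
  ],
)

```text
time_s: 15.33
tool_pos: [0.5214, -0.2538, 0.1304]
tcp_rot: [-1.049, 1.43, -1.431]
wrist_force: [-1.5, -0.5, 5.3]
grip_width: 0.0127
```

>>> play_rows(
  plan=[
    [0, 0, 0, 0, 0.001, 0, 0.005],
    [0, 0, 0, 0, 0.001, 0, 0.005],
    [0, 0, 0, 0, 0.001, 0, 0.005],
    [0, 0, 0, 0, 0, 0, 0.005],
  ],
  squeeze=80,
)

```text
time_s: 15.67
tool_pos: [0.5214, -0.2538, 0.1275]
tcp_rot: [-1.048, 1.43, -1.431]
wrist_force: [-2.1, 0.3, 6.5]
grip_width: 0.0115
```

>>> play_rows(
  plan=[
    [0, 0, 0, 0, 0.001, 0, 0.005],
    [0, 0, 0, 0, 0.001, 0, 0.005],
    [0, 0, 0, 0, 0, 0, 0.005],
  ],
)

```text
time_s: 15.92
tool_pos: [0.5215, -0.2539, 0.1257]
tcp_rot: [-1.048, 1.43, -1.431]
wrist_force: [-2.3, 0.2, 7.0]
grip_width: 0.0118
```

>>> play_rows(
  plan=[
    [0, 0, 0, 0, 0.001, 0, 0.005],
    [0, 0, 0, 0, 0, 0, 0.005],
  ],
)

```text
time_s: 16.08
tool_pos: [0.5215, -0.2538, 0.1247]
tcp_rot: [-1.048, 1.43, -1.431]
wrist_force: [-1.8, 0.4, 8.7]
grip_width: 0.0118
```

>>> play_rows(
  plan=[
    [0, 0, 0, 0, 0.001, 0, 0.005],
    [0, 0, 0, 0, 0, 0, 0.005],
  ],
)

```text
time_s: 16.25
tool_pos: [0.5215, -0.2539, 0.1238]
tcp_rot: [-1.048, 1.43, -1.431]
wrist_force: [-1.9, 0.6, 8.3]
grip_width: 0.0113
```

```bash
python3 -c "
from h import *
go([.521,-.2535,.1235],-17.5)"
```

```text
heading z -17.5 turn [-0.04 -0.   -0.02] then shift [-0.0002  0.0003 -0.0006] F [-1.9  0.6  8.3] T [0.15 0.69 0.01] w 0.0113 t 16.25 q [-0.07  0.48  0.54  1.91 -0.33  0.84  0.34]
```

>>> play_rows(
  plan=[
    [0, 0, 0, 0, 0.001, 0, 0.005],
    [0, 0, 0, 0, 0, 0, 0.005],
    [0, 0, 0, 0, 0, 0, 0.005],
  ],
)

```text
time_s: 16.5
tool_pos: [0.5216, -0.2539, 0.1234]
tcp_rot: [-1.048, 1.43, -1.431]
wrist_force: [-3.1, 1.7, 12.8]
grip_width: 0.0116
```

```bash
python3 -c "
from h import *
go([.521,-.2535,.1235],-17.5)"
```

```text
heading z -17.5 turn [-0.06 -0.   -0.04] then shift [-0.0002 -0.0001 -0.0007] F [-3.1  1.7 12.8] T [0.37 0.91 0.02] w 0.0116 t 16.5 q [-0.07  0.48  0.54  1.91 -0.33  0.84  0.34]
```

>>> play_rows(
  plan=[
    [0, 0, 0, 0, 0.0008, 0, 0.005],
    [0, 0, 0, 0, 0, 0, 0.005],
    [0, 0, 0, 0, 0, 0, 0.005],
    [0, 0, 0, 0, 0, 0, 0.005],
  ],
)

```text
time_s: 16.83
tool_pos: [0.5217, -0.254, 0.1233]
tcp_rot: [-1.047, 1.43, -1.431]
wrist_force: [-5.0, 2.6, 18.5]
grip_width: 0.0119
```

```bash
python3 -c "
from h import *
go([.521,-.2535,.1235],-17.5)
a=save('scene','s9.png');b=save('top','t9.png')
f=lambda im,l,t,w,h,s:cv2.resize(im[t:t+h,l:l+w],(int(w*s),int(h*s)),interpolation=cv2.INTER_CUBIC)
g=lambda im:np.clip(im.astype(float)*1.8,0,255).astype(np.uint8)
cv2.imwrite('pics/c9.png',np.hstack([f(g(a),65,205,57,70,7),f(g(b),405,230,56,70,7)]))"
```

```text
heading z -17.51 turn [-0.08 -0.01 -0.06] then shift [-0.0003 -0.0002 -0.0009] F [-5.   2.6 18.5] T [0.63 1.39 0.05] w 0.0119 t 16.83 q [-0.06  0.48  0.54  1.91 -0.33  0.84  0.34]
```

View pics/c9.png

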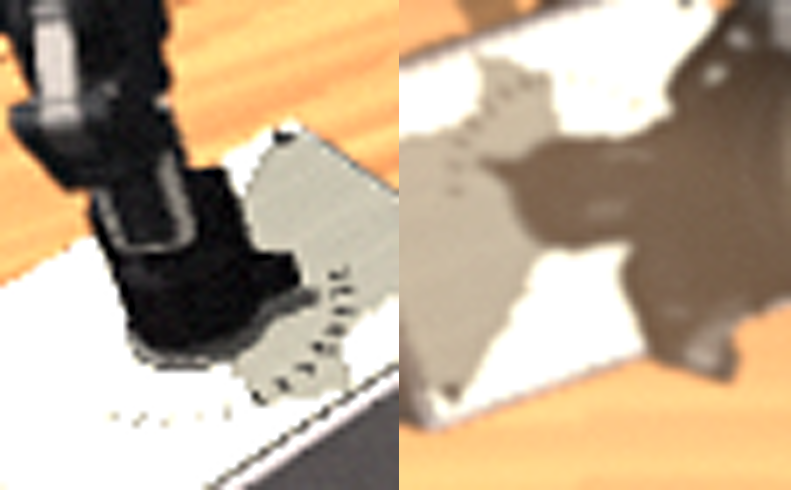

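```bash
python3 -c "
from h import *
go([.521,-.2535,.1235],-17.5)
print(env.hand_in())"
```

```text
heading z -17.51 turn [-0.08 -0.01 -0.06] then shift [-0.0002 -0.0002 -0.0009] F [-4.9  2.7 18.3] T [0.61 1.38 0.02] w 0.0116 t 16.93 q [-0.06  0.48  0.54  1.91 -0.33  0.84  0.34]
the job is handed in; nothing more can be done
None
```

The knob is on the valve stem, seated, and I handed the job in with the arm still gripping it and pressing it down to the stop, at about 17 s. I gripped the knob by its bar, turned it about 59° to match the arrow, and pushed it on.

**Last checks:**
- **Seating and press:** There was no contact on the way down. The force jumped to about 6 N at the expected shoulder height, allowing for a sensor offset of about −1 N. It rose to about 10 N over the next 8 mm, then climbed steeply with almost no further travel, which is the stop. At hand-in I was pressing with about 18 N, with a sideways load of about 5 N.
- **Arrow:** In the last picture the pointer tab lies over the arrow. The arrow tip is within about half a pixel of where it was before insertion. Twist about the vertical at the wrist stayed near zero.
- **Cheese, jar and brush:** I did not look at them again at the end. Everything was carried about 10 cm above them and no unexpected force showed.

**What failed or disagreed:**
- **First grasp:** It closed above the bar. The fingertips sat about 28 mm higher than the stated overhang implies, so I lowered in steps until the grip held.
- **Cameras:** The two cameras disagreed by about 3 mm on where the held knob was. I used a position between them and confirmed it by feel on the way down.
- **Grip width:** It read about 12 mm on the 14 mm bar, but the grip held.

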